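# Seat a flanged kiln tube in the V-cradle and hold it pressed

### The job

Pick up the flanged stoneware kiln tube from its wooden rest and lay it in the V-cradle, its flange down in the slot between the end plate and the neighbouring saddle, so that the barrel bears on both sloping sides of the V along its length. Then press it down into the V with a steady push of about 15 N, ready for its end to be dressed, and finish while still holding it pressed there: do not let go. Leave the cup, the bowl and the short kiln prop where they stand.

Things in the scene. Friction and masses are not known exactly. Their poses are not given: they have to be found in the camera images.
- tube_mid (a point): Centre of the loose flanged kiln tube, on its axis half-way along: off-white stoneware barrel, diameter 44 mm, length 182 mm, 0.34 to 0.5 kg, lying level (centre of mass 9 mm towards the flange). x runs along the barrel to the flanged end; it may be rolled about x. At the start it lies on the wooden rest, axis 42 mm above the table, barrel free for 38 mm either side of this point.
- tube_flange (a point): Centre of the tube's flange, a disc 60 mm in diameter and 12 mm thick around the barrel, on the tube's axis 85 mm from tube_mid along its x; axes as tube_mid. It belongs in the cradle's slot, x = 68 to 102 mm, between a saddle and the end plate (x = 102 to 110 mm, 80 mm wide, top at z = 55 mm).
- rest: Fixed low wooden rest, 142 x 100 mm, base 8 mm high, carrying the tube at the start. Origin at the centre of its underside, x along the tube. Two bearers, 30 mm long at x = -53 and +53 mm, 20 mm high, with strips up to 28 mm high at y = 19 to 30 mm on either side that stop the tube from rolling.
- cradle: Fixed rigid steel V-cradle, base plate 220 x 96 x 14 mm. Origin at the centre of its underside on the table; x along the V towards the end plate, z up. Two saddles, 30 mm long, at x = -53 and +53 mm, with 76 mm free between them down to the base plate. The seated tube has its axis along x at y = 0, z = 61 mm; with tube_mid over the origin its flange is mid-slot.
- jaw_left: The aluminium sloping faces of both saddles on the cradle's +y side, polished and slippery (friction about 0.2), climbing at 45 degrees from the V's lowest line (y = 0, z = 30 mm) to the upper edge (y = 28 mm, z = 58 mm). Part of the cradle; same origin and axes. A hand that is off to one side loads one face more than the other.
- jaw_right: The same on the cradle's -y side: together a 90-degree V open upwards. Part of the cradle; same origin and axes.
- cup_mid (a point): Centre, half-way up, of a loose terracotta cup, 70 mm across and 75 mm high, standing on the table; not part of the job.
- prop_center (a point): Centre, half-way up, of a loose short pale kiln prop, a plain cylinder 40 mm across and 90 mm high, standing upright on the table; not part of the job.
- bowl_mid (a point): Centre, half-way up, of a loose blue-glazed bowl, 110 mm across and 50 mm high, standing on the table; not part of the job.
There are look-alikes about, which are no part of the job. Of the things that look like the part that bears tube_mid, the middle-sized one is meant.

How it is judged:
By the outcome, as a careful person would: the job done as asked, in the order asked, and still so for the second after the job is handed in, while the arm keeps its last pose, push and grip.
It also fails if it takes over 35 s, if anything falls off the work surface, if the arm or the gripper's body presses on something with over 40 N, if the wrist force passes 120 N, or if a joint passes its speed limit or range.

### The arm

A 6-joint arm with a two-finger parallel gripper is mounted at the origin on the work surface. World frame = base frame: x ahead of the robot, y to its left, z up, the work surface at z = 0. Lengths are in m, angles in rad, forces in N, time in s.
With the tool pointing down it reaches from about 0.275 to 0.725 m from the base axis. Payload 5.6 kg.
Tool frame: the origin (TCP) lies between the finger pads; the fingertips stand 25 mm ahead of it and the grasp point (between the pads) lies 6 mm ahead of it; z points along the fingers, y is the line along which they close (so a half turn about z gives the same grasp; the last joint's range is limited). The gripper opens to 85 mm and grips with 20 to 120 N. Pads are 22 mm wide; open, the fingers measure 114 mm over their backs; the gripper's body (76 mm by 85 mm) begins 54 mm behind the grasp point. The pads swing forward as they close: fully open they stand 13 mm farther back than shut.
Start: joints at [-0.916, 0.255, 0.108, 0, -1.424, -0.285], TCP at [0.199, -0.513, 0.256] pointing down, gripper open.
Joint ranges: [-2.95, 2.95], [-1.21, 1.97], [-1.09, 1.5], [-2.87, 1.71], [-2.94, -0.07], [-3.05, 3.05]. Speed limits (rad/s): [2.57, 2.57, 3.14, 3.14, 3.14, 3.14].

### API

Orientations are given as a rotation vector (axis times angle).
In Python, from bench import manip, camera gives the robot as it stands. Calls block until the motion is done:
- manip.reach(position, orientation): joint-space move of the TCP to a pose.
- manip.move_l(position, velocity=0.15, orientation=None): straight line of the TCP; orientation=None keeps the orientation; velocity is the mean speed in m/s.
- manip.movej(angles): joint-space move.
- manip.open_jaws() and manip.close_gripper(strength=None): open the fingers fully, or close them until they stop; strength is the grip in N (None keeps the last).
- manip.sleep(seconds).
- manip.solve_ik(position, orientation): joint angles nearest the present ones, or None.
- camera(name): name is "scene" or "top"; returns a dict with "img" (420x560x3 uint8, red, green, blue), "mtx" (3x3 intrinsics, pixels), "view" (4x4, takes a point from world to camera coordinates). Camera axes: x right, y up, looking along -z (the intrinsics and any distortion apply to the point x, -y, -z); pixel columns grow to the right and rows downward; lengths in m; the calibration is good to about 2 mm. A picture is of the moment at which its call begins. There is no depth.
A pose or a line that the arm cannot do raises manip.IKError and nothing moves.
- manip.hand_in(): hands the job in; it is judged then, once.
Readings, each from a call of its own:
- manip.read_t(): time.
- manip.read_qpos(): joint angles.
- manip.read_joint_vel(): joint speeds.
- manip.read_joint_torque(): joint torques, N m.
- manip.read_eef_pos(): TCP position.
- manip.read_eef_rot(): TCP orientation.
- manip.read_force(): force on the tool from outside, world axes, zero at the start.
- manip.read_wrist_torque(): the same for the moment, N m.
- manip.read_width(): finger opening in m.
- manip.read_finger_force(): force on a finger pad.
Only numpy, scipy, OpenCV 4.12 (cv2) and the standard library are available. Lean on these libraries where they do the work, as an engineer would, in place of code of your own. Each camera call takes 0.05 s, during which the arm holds its last target. There are 200 camera calls.

## Working session

There is one attempt and no reset: what is moved stays moved. The work goes in short steps, each a Python script; the robot and the scene stay as the last script left them, time stands still between calls to the robot, and variables do not carry over. Pictures are saved under pics/ and viewed, at most 10 in all, crops included, and the job is handed in when it is done.

```bash
mkdir -p pics; ls
python3 - <<'E'
from bench import manip, camera
import cv2,numpy as np
for n in("scene","top"):
    c=camera(n); cv2.imwrite(f"pics/{n}0.png",c["img"][:,:,::-1]); print(n,c["mtx"].tolist(),np.round(c["view"],4).tolist(),[k for k in c])
    np.savez(n+"0.npz",img=c["img"],mtx=c["mtx"],view=c["view"])
print(manip.read_t(),manip.read_eef_rot(),manip.read_force())
E
```

```text
pics
scene [[526.2789842943565, 0.0, 272.9637985569653], [0.0, 526.2789842943565, 206.27092020760716], [0.0, 0.0, 1.0]] [[-0.7799, 0.6255, -0.0198, 0.499], [-0.4704, -0.565, 0.6779, 0.1834], [0.4129, 0.538, 0.7349, -1.4465], [0.0, 0.0, 0.0, 1.0]] ['img', 'mtx', 'view']
top [[536.8835398642793, 0.0, 272.12363183470217], [0.0, 536.8835398642793, 211.5790724820092], [0.0, 0.0, 1.0]] [[-0.0297, -0.9994, -0.018, -0.0389], [0.9836, -0.0324, 0.1775, -0.5658], [-0.178, -0.0124, 0.984, -1.0523], [0.0, 0.0, 0.0, 1.0]] ['img', 'mtx', 'view']
0.1 [ 5.77378607e-01 -3.08766660e+00 -2.69035077e-03] [0.19673516 0.35721065 0.54455564]
```

View pics/top0.png

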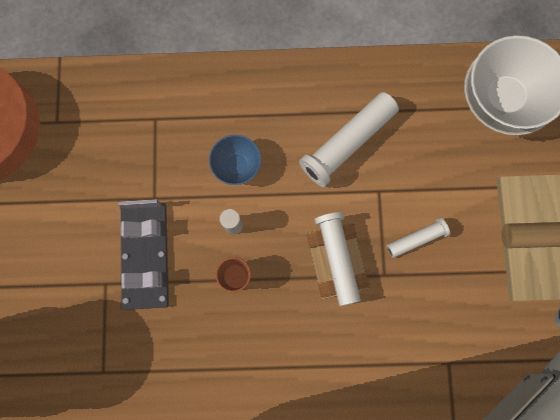

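View pics/scene0.png

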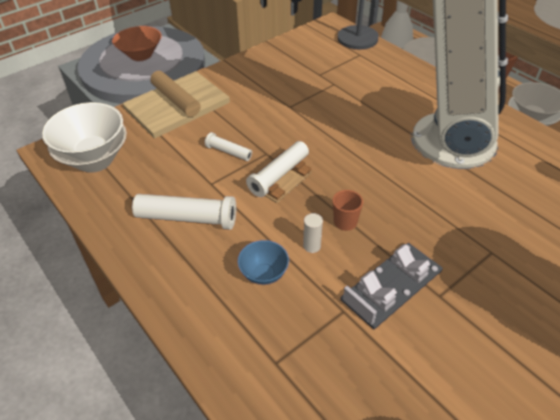

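Three flanged tubes in the top view: a large one at (350,140), one on the wooden rest at (338,258) and a small one at (418,238). The one on the rest is middle-sized and lies on the rest as described, with its flange at the upper end (330,218). The cradle is at (144,255), its end plate at the upper end (140,204). Enlarged crops to confirm.

Run:
```python
import cv2,numpy as np
t=cv2.imread("pics/top0.png")
a=cv2.resize(t[195:320,295:395],None,fx=4,fy=4,interpolation=cv2.INTER_CUBIC)
b=cv2.resize(t[195:320,100:190],None,fx=4,fy=4,interpolation=cv2.INTER_CUBIC)
cv2.imwrite("pics/crop0.png",np.hstack([a,b]))
```

```text
(no output)
```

View pics/crop0.png

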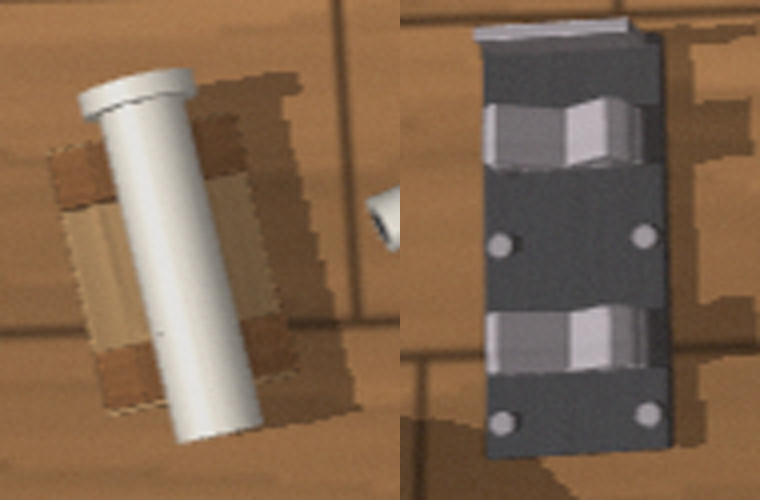

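The tube on the rest is confirmed: flange up at top, barrel middle-sized. Next I fit the tube by silhouette in both views, and get a scene crop for the cradle points.

```bash
cat > h.py <<'E'
import cv2,numpy as np
from scipy.optimize import minimize,least_squares
def load(n): return dict(np.load(n+"0.npz"))
def proj(c,P):
    p=np.atleast_2d(P)@c["view"][:3,:3].T+c["view"][:3,3]; p=p*[1,-1,-1]
    q=p@c["mtx"].T; return q[:,:2]/q[:,2:]
def cyl(a,b,r,F):
    t=np.linspace(0,2*np.pi,48); return np.vstack([np.c_[np.full(48,x),r*np.cos(t),r*np.sin(t)] for x in(a,b)])@F[:3,:3].T+F[:3,3]
def frame(x,y,z,yaw):
    F=np.eye(4);c,s=np.cos(yaw),np.sin(yaw);F[:2,:2]=[[c,-s],[s,c]];F[:3,3]=x,y,z;return F
def back(c,uv,z):
    R,t=c["view"][:3,:3],c["view"][:3,3]; C=-R.T@t
    d=np.linalg.inv(c["mtx"])@[uv[0],uv[1],1]; d=R.T@(d*[1,-1,-1]); return C+d*(z-C[2])/d[2]
def fit_tube(cams,x0,rois,z=None,thr=150):
    ms=[]
    for c,r in zip(cams,rois):
        u0,v0,u1,v1=r; im=cv2.resize(c["img"][v0:v1,u0:u1],None,fx=4,fy=4,interpolation=cv2.INTER_CUBIC)
        h=cv2.cvtColor(im,cv2.COLOR_RGB2HSV); m=((h[...,1]<70)&(h[...,2]>thr)).astype(np.uint8)
        n,l,s,_=cv2.connectedComponentsWithStats(m); m=(l==1+np.argmax(s[1:,4])).astype(np.uint8)
        ms.append(cv2.morphologyEx(m,cv2.MORPH_CLOSE,np.ones((9,9))))
    def cost(p,show=False):
        F=frame(p[0],p[1],z if z else p[3],p[2]); e=[]
        for c,r,m in zip(cams,rois,ms):
            g=np.zeros_like(m)
            for a,b,rad in((-.091,.091,.022),(.079,.091,.030)):
                q=(proj(c,cyl(a,b,rad,F))-r[:2]+.5)*4-.5
                cv2.fillConvexPoly(g,cv2.convexHull(np.round(q*16).astype(np.int32)),1,shift=4)
            e.append((g^m).sum()/m.sum())
        return e if show else sum(e)
    o=minimize(cost,x0,method="Nelder-Mead",options=dict(initial_simplex=np.array([x0]+[np.array(x0)+.01*(np.arange(len(x0))==i)*(5 if i==2 else 1) for i in range(len(x0))]),xatol=1e-4,fatol=1e-4))
    return o.x,cost(o.x,True)
E
python3 - <<'E'
from h import *
T,S=load("top"),load("scene")
a,b=back(T,(329,215),.042),back(T,(349,302),.042); print(a,b,np.linalg.norm(a-b))
m=(a+b)/2; x0=[m[0],m[1],np.arctan2(*(a-b)[1::-1])]
rt,rs=(295,200,380,315),(235,130,318,205)
for z in(.042,None):
    for cs,rs_ in(([T],[rt]),([S],[rs]),([T,S],[rt,rs])): print(z,fit_tube(cs,x0+([] if z else [.042]),rs_,z))
im=cv2.imread("pics/scene0.png")[235:330,335:450]
cv2.imwrite("pics/crop1.png",cv2.resize(im,None,fx=6,fy=6,interpolation=cv2.INTER_CUBIC))
E
```

```text
[ 0.55481342 -0.17360832  0.042     ] [ 0.37679752 -0.20500844  0.042     ] 0.18076401894388244
0.042 (array([ 0.46328058, -0.18455422,  0.17927827]), [np.float64(0.20841618162756226)])
0.042 (array([ 0.45267732, -0.19237873,  0.19663106]), [np.float64(0.18913354303688876)])
0.042 (array([ 0.46460043, -0.18928678,  0.19177164]), [np.float64(0.21947868840605908), np.float64(0.2181298255647698)])
None (array([ 0.46522664, -0.1874892 ,  0.21803112,  0.03012514]), [np.float64(0.19970355373992263)])
None (array([ 0.45714232, -0.18855296,  0.19504445,  0.04617183]), [np.float64(0.19822705175865027)])
None (array([ 0.46371747, -0.18829419,  0.19748935,  0.04458155]), [np.float64(0.21456201872672717), np.float64(0.20411781527023162)])
```

View pics/crop1.png

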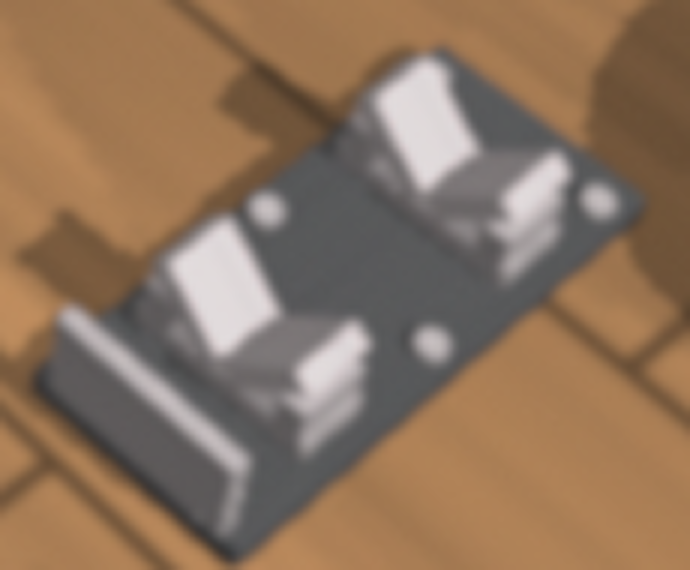

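The scene crop shows the cradle: end plate lower-left, V ridges at crop (220,355)–(277,318) and (428,192)–(478,158). Now fit the cradle by points and redo the tube mask.

```bash
cat > fit.py <<'E'
from h import *
T,S=load("top"),load("scene")
tp={(-110,48,14):(488,459),(-110,-48,14):(666,447),(68,0,30):(566,103),(38,0,30):(566,166),(-38,0,30):(570,310),(-68,0,30):(568,372),(68,-28,58):(606,97),(38,-28,58):(603,160),(-38,-28,58):(610,308),(-68,-28,58):(607,370),(110,40,55):(476,30),(110,-40,55):(628,20),(102,40,55):(479,41),(102,-40,55):(631,31)}
sp={(-110,48,14):(645,198),(-110,-48,14):(437,45),(68,0,30):(220,355),(38,0,30):(277,318),(-38,0,30):(428,192),(-68,0,30):(478,158),(68,-28,58):(168,262),(38,-28,58):(232,217),(-38,-28,58):(375,97),(-68,-28,58):(432,57),(110,-40,55):(62,318),(110,40,55):(233,470),(102,-40,55):(75,305),(102,40,55):(250,460)}
def arr(d,f,ox,oy): return np.array(list(d))/1e3,(np.array(list(d.values()))+.5)/f-.5+[ox,oy]
D=[(T,)+arr({k:(v[0]-400,v[1]) for k,v in tp.items()},4,100,195),(S,)+arr(sp,6,335,235)]
def res(p,D):
    F=frame(p[0],p[1],0,p[2]); return np.concatenate([(proj(c,P@F[:3,:3].T+F[:3,3])-q).ravel() for c,P,q in D])
for dd in(D[:1],D[1:],D):
    o=least_squares(res,[.45,.2,0],args=(dd,),loss="soft_l1"); print(o.x,np.sqrt(np.mean(res(o.x,dd)**2)))
print(np.round(res(o.x,D).reshape(-1,2),1).tolist())
rt,rs=(295,200,380,315),(235,130,318,205)
x0=[.466,-.189,.175]
for thr in(60,90,120):
    for cs,r in(([T],[rt]),([S],[rs]),([T,S],[rt,rs])): print(thr,fit_tube(cs,x0,r,.042,thr))
E
python3 fit.py
```

```text
[0.48676102 0.21707606 0.02152012] 0.6592245572639536
[0.48851179 0.21693749 0.03126975] 0.5831651232417252
[0.4875296  0.2169177  0.02630938] 0.6941472684633542
[[-0.7, -0.1], [1.2, 0.2], [-0.1, 1.3], [0.1, -0.2], [-0.5, 0.3], [0.2, -0.5], [0.0, -0.1], [1.0, -1.4], [-0.1, -0.9], [0.8, -1.3], [-0.3, -1.3], [0.3, -1.0], [-1.0, -0.2], [-0.3, 0.0], [1.3, -0.3], [1.3, -0.8], [0.4, 1.0], [0.8, -0.9], [-0.3, 0.5], [0.4, -1.3], [0.4, 0.1], [-0.2, -0.3], [0.4, 0.4], [0.2, -0.2], [-0.8, -0.8], [0.3, -0.0], [-0.2, -0.8], [0.3, -0.7]]
60 (array([ 0.46418553, -0.18905732,  0.18816234]), [np.float64(0.01100647792706334)])
60 (array([ 0.46625861, -0.19074912,  0.1838303 ]), [np.float64(0.04536553524804177)])
60 (array([ 0.46450791, -0.18941837,  0.18473178]), [np.float64(0.021623080614203455), np.float64(0.07282730324505782)])
90 (array([ 0.46418553, -0.18905732,  0.18816234]), [np.float64(0.01100647792706334)])
90 (array([ 0.46625861, -0.19074912,  0.1838303 ]), [np.float64(0.06842983083154634)])
90 (array([ 0.46460541, -0.18942017,  0.18571765]), [np.float64(0.023152591170825337), np.float64(0.09411484393614486)])
120 (array([ 0.464059  , -0.18828318,  0.18210745]), [np.float64(0.04329935471803984)])
120 (array([ 0.46625861, -0.19074912,  0.1838303 ]), [np.float64(0.09703874674655011)])
120 (array([ 0.46490832, -0.18913241,  0.18664763]), [np.float64(0.05717135820942049), np.float64(0.1284191916711683)])
```

Fits are consistent (tube residual about 1 %, cradle 0.7 px RMS, and the length matches 182 mm). Grasp.

```bash
cat > r.py <<'E'
from bench import manip,camera
import numpy as np
from scipy.spatial.transform import Rotation as R
TUBE=np.array([.4645,-.1893]);TY=.186;CR=np.array([.4875,.2169]);CY=.0263
def ori(yaw,s=1):   # tool z down, tool y across the tube
    x=np.array([np.cos(yaw),np.sin(yaw),0])*s; z=np.array([0,0,-1.]); return R.from_matrix(np.c_[x,np.cross(z,x),z]).as_rotvec()
def ax(yaw): return np.array([np.cos(yaw),np.sin(yaw)])
OFF=.004
E
python3 - <<'E'
from r import *
p=TUBE+OFF*ax(TY)
for s in(1,-1): print(s,manip.solve_ik([*p,.2],ori(TY,s)),manip.solve_ik([*CR,.25],ori(CY,s)))
q={s:manip.solve_ik([*p,.2],ori(TY,s)) for s in(1,-1)}
s=min((k for k in q if q[k] is not None),key=lambda k:abs(q[k][5])); print(s); open("s.txt","w").write(str(s))
manip.reach([*p,.18],ori(TY,s)); f0=manip.read_force()
manip.move_l([*p,.048],.12); print(manip.read_force()-f0)
manip.close_gripper(80); print(manip.read_width(),manip.read_finger_force(),manip.read_force()-f0)
manip.move_l([*p,.22],.12); manip.sleep(.3)
print(manip.read_width(),manip.read_force(),f0,manip.read_wrist_torque(),manip.read_eef_pos(),manip.read_t())
for n in("scene","top"):
    c=camera(n); np.savez(n+"1.npz",**c)
import cv2; cv2.imwrite("pics/scene1.png",np.load("scene1.npz")["img"][:,:,::-1])
E
```

```text
1 [-7.19455994e-02  1.91457747e-01 -1.18589954e-01  8.88178420e-16
 -1.26074863e+00  1.82874193e+00] [ 7.12191609e-01  2.24437193e-01  5.20765733e-02  4.44089210e-16
 -1.39843571e+00  8.84904718e-01]
-1 [-0.0719456   0.19145775 -0.11858995  0.         -1.26074863 -1.31285073] [ 7.12191609e-01  2.24437193e-01  5.20765733e-02 -4.44089210e-16
 -1.39843571e+00 -2.25668794e+00]
-1
[ 1.01122284  1.43418723 -0.10120844]
0.04204770394278724 80.78359365463257 [-0.51952821  1.88426787  5.84572333]
0.041978375635310615 [ 0.39339524  1.34122982 -4.28678472] [-0.05007349 -0.72409575 -0.05175031] [-0.0648659   0.00975196 -0.04411795] [ 0.46834657 -0.18853583  0.21976325] 5.2833
```

View pics/scene1.png

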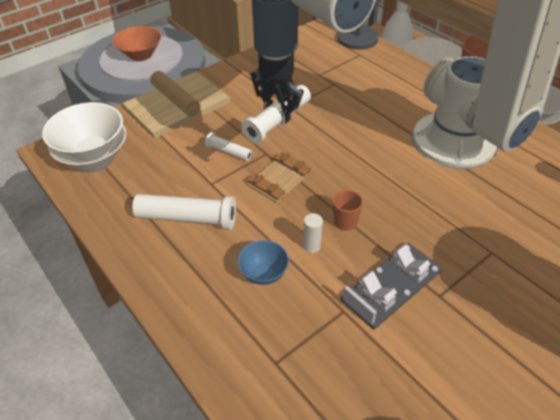

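The tube is held level (about 0.43 kg by the wrist) with its flange at scene (258,128); the other items are undisturbed. Carry it over the cradle and lower with force monitoring.

Run:
```python
from r import *
import cv2
s=int(open("s.txt").read()); p=CR+OFF*ax(CY)
manip.reach([*p,.2],ori(CY,s)); manip.move_l([*p,.10],.12); manip.sleep(.3)
f0=manip.read_force(); m0=manip.read_wrist_torque(); print(f0,m0,manip.read_eef_pos(),manip.read_t())
np.savez("f0.npz",f=f0,m=m0)
for n in("scene","top"):
    c=camera(n); np.savez(n+"2.npz",**c)
a=np.load("top2.npz")["img"][180:325,75:215,::-1]; b=np.load("scene2.npz")["img"][200:345,320:460,::-1]
cv2.imwrite("pics/c2.png",cv2.resize(np.hstack([a,b]),None,fx=2.8,fy=2.8,interpolation=cv2.INTER_CUBIC))
z=.10
while z>.062:
    z-=.005 if z>.078 else .001
    manip.move_l([*p,z],.05 if z>.078 else .02); manip.sleep(.05)
    f=manip.read_force()-f0
    if z<.078: print(round(z,4),np.round(f,1),np.round(manip.read_wrist_torque()-m0,2))
    if f[2]>4: break
print(manip.read_eef_pos(),manip.read_t())
```

```text
[ 0.36655065  0.21082298 -4.64032048] [ 0.00969498  0.05038106 -0.02028358] [0.49166933 0.21717554 0.10045718] 8.175
0.075 [-0.9 -0.2 -0.6] [ 0.03 -0.05  0.03]
0.074 [-0.9  0.3  0.6] [ 0.03 -0.08 -0.  ]
0.073 [-1.4 -0.3  0.2] [-0.05 -0.02 -0.  ]
0.072 [-0.8 -1.4  1. ] [ 0.03 -0.02  0.01]
0.071 [-0.5  1.1  0.3] [ 0.09 -0.01  0.09]
0.07 [ 0.2 -0.2 -0.2] [0.03 0.01 0.02]
0.069 [-0.4  1.3  0.9] [ 0.26 -0.11  0.07]
0.068 [-0.6  2.9  3.6] [ 1.12 -0.1   0.04]
0.067 [-1.1  4.7  7.5] [ 1.73  0.25 -0.02]
[0.49238268 0.21817285 0.06798846] 12.325
```

View pics/c2.png

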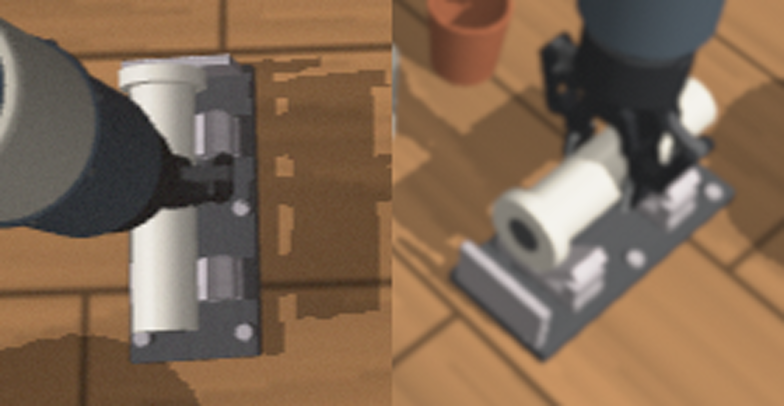

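Held over the cradle the flange sits above the slot, inside the end plate, and axis parallel to the V. Contact came at z≈0.068 with Fy>0, so the tube rests on the right face only and the hand is about 1–1.5 mm too far to −y. I shift to +y under force feedback, then press.

```bash
cat > press.py <<'E'
from r import *
d=np.load("f0.npz"); f0,m0=d["f"],d["m"]
def rd(n=6):
    a=[]
    for _ in range(n): manip.sleep(.025); a.append(np.r_[manip.read_force(),manip.read_wrist_torque()])
    a=np.mean(a,0); return a[:3],a[3:]-m0
t=np.r_[CR+OFF*ax(CY),.067]; n=np.array([-np.sin(CY),np.cos(CY),0])
for i in range(14):
    f,m=rd(); fl=(f-f0)@n
    print(np.round(t[:3],4),"F",np.round(f,1),"lat",round(fl,1),"M",np.round(m,2),round(manip.read_t(),2))
    if abs(fl)<1.2 and abs(f[2]-15)<1.2: break
    t=t+n*np.clip(fl*.00018,-.0008,.0008)
    if abs(fl)<4: t[2]-=np.clip((15-f[2])*.0001,-.0008,.0008)
    manip.move_l(t,.02)
np.save("t.npy",t)
print(manip.read_eef_pos(),manip.read_width())
E
python3 press.py
```

```text
[0.4915 0.217  0.067 ] F [-1.   5.3  2.8] lat 5.1 M [1.74 0.26 0.02] 12.47
[0.4915 0.2178 0.067 ] F [-0.   3.6  5.2] lat 3.4 M [ 1.12 -0.09  0.19] 12.88
[0.4915 0.2184 0.0662] F [-1.9  1.1 11.3] lat 1.0 M [0.3  0.54 0.15] 13.28
[0.4915 0.2186 0.0658] F [-2.7 -0.2 13.5] lat -0.4 M [0.06 0.88 0.12] 13.68
[0.4915 0.2185 0.0657] F [-3.1 -0.2 14.7] lat -0.3 M [0.11 1.07 0.12] 14.07
[0.49234764 0.21834485 0.06781483] 0.04201240797398362
```

View picture.

Balanced: Fz≈15 N, lateral≈0, and moments consistent with load centred between the saddles. One check picture before handing in.

Run:
```python
from r import *
import cv2
from h import proj,frame
I=[]
for n,(v,u) in(("top",(180,75)),("scene",(200,320))):
    c=camera(n); im=np.ascontiguousarray(c["img"][v:v+145,u:u+140,::-1]); im=cv2.resize(im,None,fx=2.8,fy=2.8,interpolation=cv2.INTER_CUBIC)
    I.append(im)
cv2.imwrite("pics/c3.png",np.hstack(I))
manip.sleep(.3); print(manip.read_force(),manip.read_t(),manip.read_joint_vel().round(4) if hasattr(manip.read_joint_vel(),'round') else '')
```

```text
[-2.49397998  0.4046402  14.95982895] 14.475 [-0.0005  0.0017 -0.0004 -0.0009  0.0008  0.0006]
```

View pics/c3.png

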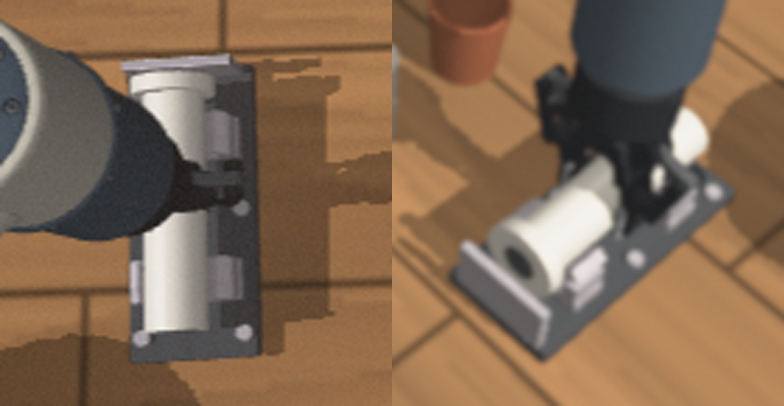

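The flange (c3 (172,82)) lies in the slot with a gap to the end plate at (175,65). The barrel lies in both saddles, and the force is steady at 15 N.

```bash
python3 -c "
from bench import manip
print(manip.hand_in(), manip.read_force())"
```

```text
the job is handed in; nothing more can be done
the job is handed in; nothing more can be done
```

The kiln tube lies in the V-cradle with its flange down in the slot, still gripped and pressed with a steady 15 N, and I handed the job in at about 14.5 s on the robot's clock, with no verdict returned; the cup, bowl and prop were never touched.

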